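# Lay the presentation case down and slide it to the hidden sprung stop

### The job

A flat wooden presentation case stands on its long edge on the shop counter. Without lifting it, tip it over with a light push so that it lies lid up, bring one end of it snug against the divider strip, and slide it, long side first and square, in under the ledge until it just touches the sprung stop hidden there; you have to feel for the stop, so push gently and leave the case resting against both. Push only with the fingers, and do not disturb the other goods.

Things in the scene. Friction and masses are not known exactly. Their poses are not given: they have to be found in the camera images.
- case: Loose dark wooden flat case 150 x 110 x 40 mm, 0.35 to 0.7 kg. Origin at its centre; x along the 40 mm thickness from lid to base, y along the 150 mm, z along the 110 mm. It starts standing on a long edge, z up, lid roughly towards the robot; at the end x points straight down, centre 20 mm up. Tilted 20 degrees it falls over; 1 to 3 N near the top tips it. Flat, it slides at 2 to 8 N.
- lid (a point): Middle of the lid's outer face (20 mm from the case's centre; same axes, -x outward). The lid has a raised lighter wooden panel, 124 x 84 mm, with a brass plate; the opposite face, the base, is lined with grey felt.
- ledge: Fixed low roofed wooden shelf across the far side, 460 mm long (own y), 125 mm deep, roof 12 mm thick with 50 mm free height under it, closed at back and ends, small boxes on top up to 122 mm above the counter. Origin on the counter under the middle of the roof's front edge; own x points away from the robot, in under the roof. It carries the hidden sprung stop.
- mouth (a point): Middle of the ledge's open front (same axes), 25 mm up. Behind it, along the whole length, is a bar parallel to the front: the sprung stop, its face set 30 to 70 mm in from the front edge (differs each time, not visible). It gives 0.8 N per mm, 20 mm at most, and springs back.
- divider: Fixed straight wooden strip on the counter, 120 mm long (own x, parallel to the ledge's x), 12 mm thick (own y), 30 mm high; 100 mm of it stands out in front of the ledge near the ledge's middle. Origin on the counter at its centre. The case starts on its left (+y) or its right (-y); it may be put against either side.
- cartons: Fixed stack of two plain cardboard stock cartons, 80 (own x) x 150 (own y) mm, 125 mm high in all. Origin on the counter at its centre. It stands on the robot's side of the case; the free gap between it and the case's lid is about 50 to 65 mm at the middle.
- jar: Amber glass storage jar, 80 mm across, 120 mm high, loose; origin at the centre of its underside. Leave it alone.
- dish: Small brass bowl, 60 mm across, 30 mm high, loose, near the middle between cartons and jar; origin at the centre of its underside. Leave it alone.
- tin: Upright tin, 70 mm across, 100 mm high, loose, at the far left; origin at the centre of its underside. Leave it alone.
- mug: White mug, 76 mm across, 85 mm high, loose, at the far right; origin at the centre of its underside. Leave it alone.
- candle: Thick pale candle, 60 mm across, 110 mm high, loose, at the far right; origin at the centre of its underside. Leave it alone.
There are look-alikes about, which are no part of the job. Several things have the shape of the divider; the one meant has the colours described above.

How it is judged:
On the way:
1. the case has been tipped and lies at rest, lid up (angle between case's own x axis and vertical above 3.04 rad and height (world z) of case below 0.03 m and linear speed of case below 0.05 m/s), for 0.2 s.
At the end, for the whole second after the job is handed in: The case lies at rest on its base, lid up, one end within 5 mm of the divider's side, its far long side under the ledge and touching the sprung stop (0.15 N or more), square to the ledge within 0.06 rad, and released (angle between case's own x axis and vertical above 3.04 rad and height (world z) of case below 0.03 m and contact force between case and ledge above 0.15 N and x of case in the frame of ledge above -0.03 m and (y of case in the frame of divider between 0.076 and 0.086 m or y of case in the frame of divider between -0.086 and -0.076 m) and angle between the z axis of case and the x axis of ledge, either way round below 0.06 rad and linear speed of case below 0.01 m/s and contact force between the fingers and case below 0.5 N).
It fails at once if the case is pushed or pinched hard (over 40 N) (contact force between the fingers and case above 40 N).
It fails at once if the case is driven hard into the sprung stop or the ledge (over 14 N) (contact force between case and ledge above 14 N).
It fails at once if the case is lifted off the counter (its centre over 75 mm up) (height (world z) of case above 0.075 m).
It fails at once if the case is pushed along by the arm or gripper housing (contact force between the arm and case above 2 N).
It fails at once if the jar, dish, tin, mug or candle is shifted by more than 15 mm (distance of any of jar, dish, tin, mug, candle from where it was at the start of the episode above 0.015 m).
It also fails if it takes over 67 s, if anything falls off the work surface, if the arm or the gripper's body presses on something with over 40 N, if the wrist force passes 120 N, or if a joint passes its speed limit or range.

### The arm

A 6-joint arm with a two-finger parallel gripper is mounted at the origin on the work surface. World frame = base frame: x ahead of the robot, y to its left, z up, the work surface at z = 0. Lengths are in m, angles in rad, forces in N, time in s.
With the tool pointing down it reaches from about 0.25 to 0.775 m from the base axis. Payload 4 kg.
Tool frame: the origin (TCP) lies midway between the tips of the shut fingers; the grasp point (between the pads) lies 19 mm behind it; z points along the fingers, x is the direction in which the jaws open and shut, and the axes are right-handed (so a half turn about z gives the same grasp; the last joint's range is limited). The gripper opens to 94 mm and grips with 3 to 60 N. Pads are 16 mm wide; open, the fingers measure 119 mm over their backs; the gripper's body (75 mm by 177 mm) begins 78 mm behind the grasp point.
Start: joints at [1.186, 0.087, 1.371, -0, 1.684, -0.103], TCP at [0.153, 0.528, 0.206] pointing down, gripper open.
Joint ranges: [-3.1, 3.1], [-0.76, 2.03], [0.27, 2.55], [-1.08, 4.22], [0.17, 2.65], [-2.57, 2.57]. Speed limits (rad/s): [2.79, 2.79, 3.14, 3.14, 3.14, 3.14].

### API

Orientations are given as [roll, pitch, yaw] about the fixed x, y, z axes, in that order (R = Rz(yaw) Ry(pitch) Rx(roll)).
In Python, from bench import * gives the robot as it stands.
- The arm moves only by the tool send_rows, never from a script. Its argument "rows" is one flat list of numbers, 7 for each row, row after row: the shift along the world's x, y, z in mm, then the turn, a rotation vector about the world's x, y, z in degrees, then the opening, from 0 (shut) to 1 (fully open). A call has exactly 8 rows; each row shifts and turns the commanded pose from where the row before left it; what a row does not reach is not made up. A row lasts 1/8 s, in which the tool goes at most 62.5 mm and 10.7 degrees, less where a joint would pass 70% of its speed; a pose out of reach is approached as far as the arm can. A call is refused whole if a number of a shift passes 62.5 or a number of a turn 10.7, either way. A call with a gripper value outside its range is refused whole. The fingers move at their own pace and stop on an object; the grip force is fixed at half the most. Time passes only in rows, so rows that do not move let the fingers close, or fill a call up. It gives the time, the measured TCP pose, the force and the opening at its end, in the units of the state.
- get_obs(): the state, without advancing time (a new reading comes with each control period).
- snapshot(name): name is "scene" or "top"; returns a dict with "color" (480x640x3 uint8, red, green, blue), "intrinsics" (3x3 intrinsics, pixels), "distortion" ([k1, k2, p1, p2, k3] as OpenCV has them; the pictures are not rectified), "rvec" (rotation vector, rad) and "tvec" (3), from world to camera coordinates, as OpenCV has them. Camera axes: x right, y down, z forward; pixel columns grow to the right and rows downward; lengths in m; the calibration is good to about 2 mm. A picture is of the moment at which its call begins. There is no depth.
- close_job(): hands the job in, once; it reports no verdict.
The state is a dict: "time": time; "joint_positions": joint angles; "qvel": joint speeds; "joint_torque": joint torques, N m; "tool_pos": TCP position; "ee_rot": TCP orientation; "wrist_force": force on the tool from outside, world axes, zero at the start; "wrist_torque": the same for the moment, N m; "width": finger opening in m.
Only numpy, scipy, OpenCV 4.12 (cv2) and the standard library are available. Lean on these libraries where they do the work, as an engineer would, in place of code of your own. Each camera call takes 0.05 s, during which the arm holds its last target.

## Working session

There is one attempt and no reset: what is moved stays moved. The work goes in short steps, Python scripts to look and compute and a tool call to move; the robot and the scene stay as the last step left them, time stands still between calls to the robot, and variables do not carry over. Pictures are saved under pics/ and viewed, and the job is handed in when it is done.

Besides the shell and the picture viewer there is one more tool, called after "Request:" as a command line: name --argument value ..., lists and objects as JSON in quotes. send_rows: Moves the arm, as the interface text tells. Its arguments: {"type":"object","properties":{"rows":{"type":"array","items":{"type":"number"}}},"required":["rows"]}

```bash
ls; mkdir -p pics; python3 - <<'E'
from bench import *
import cv2
for n in ["scene","top"]:
    s=snapshot(n); cv2.imwrite(f"pics/{n}0.png",s["color"][:,:,::-1])
    print(n,s["intrinsics"],s["distortion"],s["rvec"],s["tvec"])
print(get_obs())
E
```

```text
pics
scene [[523.26326043   0.         316.44817007]
 [  0.         523.26326043 247.58614607]
 [  0.           0.           1.        ]] [-0.01872436  0.          0.          0.          0.        ] [ 0.9757096   2.69191931 -0.72077775] [ 0.40549144 -0.2446598   1.72360104]
top [[448.69060538   0.         326.04891682]
 [  0.         448.69060538 235.04012259]
 [  0.           0.           1.        ]] [-0.02669025  0.          0.          0.          0.        ] [ 2.15734575 -2.19062452  0.14031379] [-0.01828726  0.51865093  1.17156741]
{'time': 0.1, 'joint_positions': array([ 1.18591221e+00,  8.78615255e-02,  1.37207059e+00, -6.20043182e-07,
        1.68362332e+00, -1.03125343e-01]), 'qvel': array([-0.00012343, -0.00147004, -0.0034225 ,  0.00042336,  0.00136394,
        0.00125622]), 'joint_torque': array([ 1.78501010e-03, -3.41253126e+01, -3.03300583e+01,  7.20106345e-02,
        3.04176961e-02, -1.24116491e-04]), 'tool_pos': array([0.15275674, 0.52784718, 0.20444844]), 'ee_rot': array([-3.14139121e+00,  1.95242008e-03,  1.28903768e+00]), 'wrist_force': array([0.70085434, 0.28371546, 0.00799003]), 'wrist_torque': array([ 0.01011477, -0.01342242, -0.0584271 ]), 'width': 0.09409538956523239}
```

View pics/scene0.png

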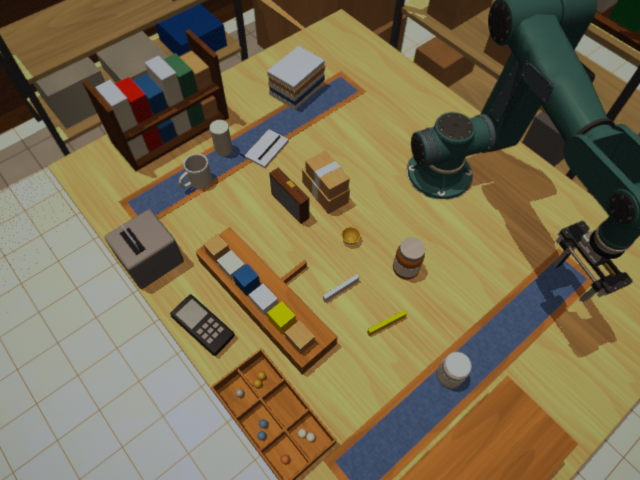

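View pics/top0.png

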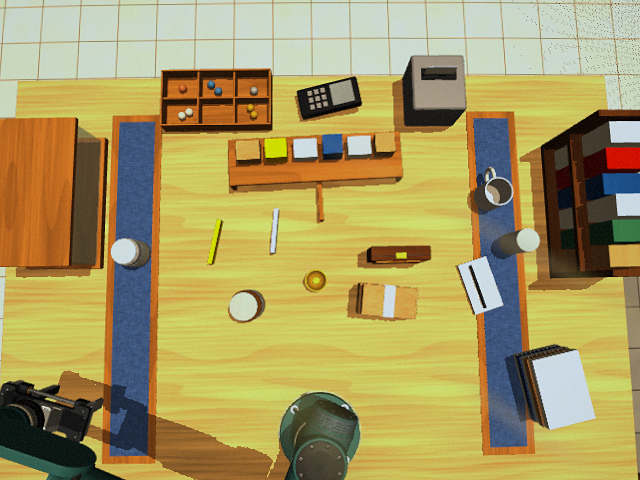

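Top view: up is +x, left is +y. Strips that could be taken for the divider are the brown one joined to the ledge at (320,202), the white one at (274,231) and the yellow one at (214,241). By its wood colour, and by running parallel to the ledge and in under it, I choose the brown one. The case is at (398,254), with cartons at (387,300). A close crop will check both.

```bash
cat > h.py <<'E'
from bench import *
import cv2, numpy as np
def ray(s,uv):
    K=np.array(s["intrinsics"]);d=np.array(s["distortion"])
    p=cv2.undistortPoints(np.array(uv,float).reshape(-1,1,2),K,d).reshape(-1,2)
    R=cv2.Rodrigues(np.array(s["rvec"]))[0];c=-R.T@np.array(s["tvec"]).ravel()
    v=np.c_[p,np.ones(len(p))]@R
    return c,v
def plane(s,uv,z):
    c,v=ray(s,uv); return c+v*((z-c[2])/v[:,2])[:,None]
def tri(s1,a,s2,b):
    c1,v1=ray(s1,a);c2,v2=ray(s2,b);out=[]
    for p,q in zip(v1,v2):
        A=np.c_[p,-q];t=np.linalg.lstsq(A,c2-c1,rcond=None)[0]
        out.append(np.r_[(c1+p*t[0]+c2+q*t[1])/2,np.linalg.norm(c1+p*t[0]-c2-q*t[1])])
    return np.array(out)
def crop(s,x0,y0,x1,y1,f,name):
    im=s["color"][y0:y1,x0:x1,::-1]
    cv2.imwrite("pics/"+name,cv2.resize(im,None,fx=f,fy=f,interpolation=cv2.INTER_CUBIC))
E
python3 - <<'E'
from h import *
t=snapshot("top");s=snapshot("scene")
crop(t,220,120,450,330,3.4,"ct.png");crop(s,190,140,430,340,3.3,"cs.png")
import pickle;pickle.dump((t,s),open("s0.pkl","wb"))
E
```

```text
(no output)
```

View pics/ct.png

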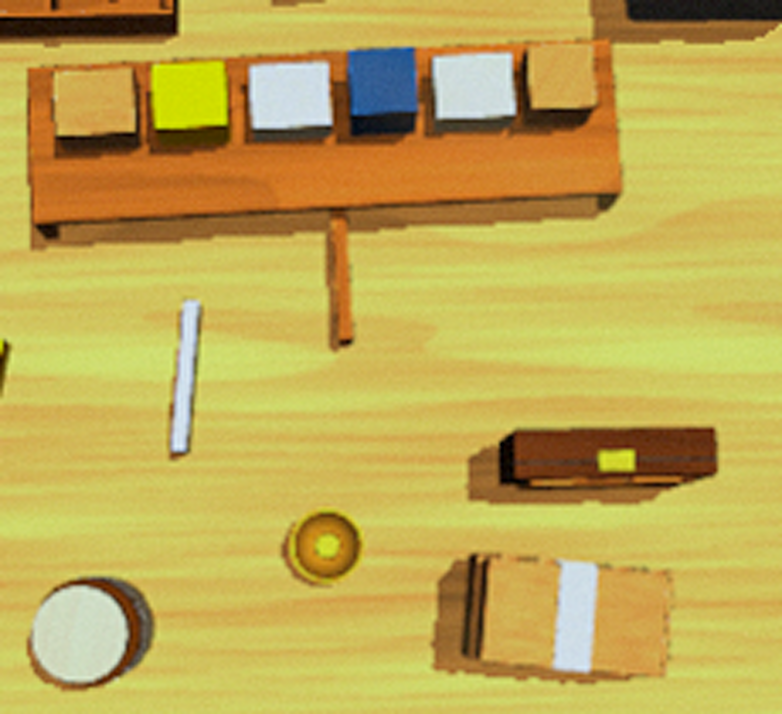

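View pics/cs.png

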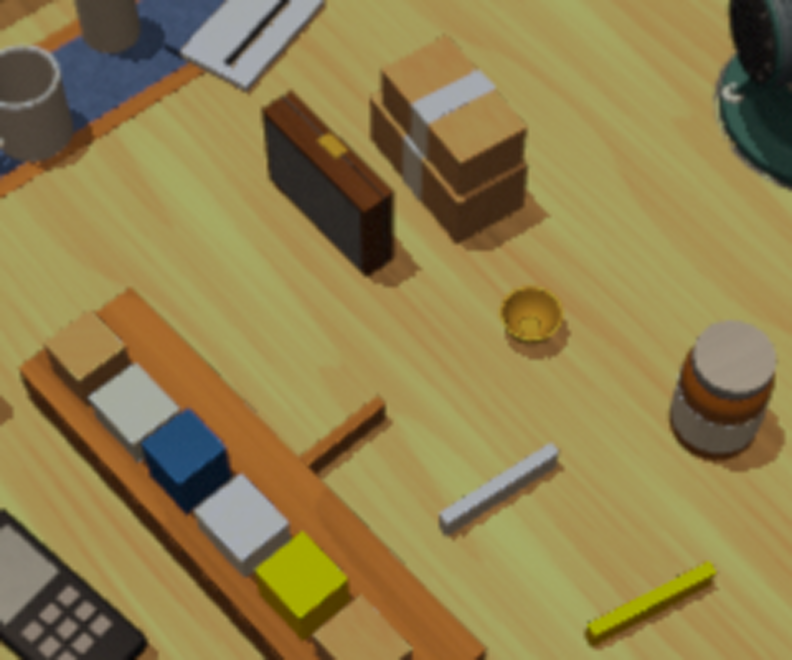

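```bash
cat > m.py <<'E'
from h import *
import pickle
np.set_printoptions(precision=4,suppress=True)
t,s=pickle.load(open("s0.pkl","rb"))
T=lambda *p:[(x/3.4+220-.35,y/3.4+120-.35) for x,y in p]
S=lambda *p:[(x/3.3+190-.35,y/3.3+140-.35) for x,y in p]
print("cam",ray(t,[(0,0)])[0],ray(s,[(0,0)])[0])
print("case top tri", tri(t,T((516,430),(715,430),(716,475),(514,482)),s,S((361,212),(262,108),(289,92),(392,192))))
print("case top z.11",plane(t,T((516,430),(715,430),(716,475),(514,482)),.11),plane(s,S((361,212),(262,108),(289,92),(392,192)),.11))
print("plate",tri(t,T((617,461)),s,S((333,146))))
print("ledge roof front z.062", plane(t,T((34,212),(620,185)),.062),plane(t,T((34,222),(620,194)),.05), plane(t,T((29,68),(610,41)),.062))
print("ledge tri R,L",tri(t,T((621,183)),s,S((130,290))), plane(s,S((130,290),(485,652)),.062))
print("div",tri(t,T((340,338),(353,336)),s,S((368,402),(383,402))) ,plane(t,T((331,212),(346,212),(340,340),(353,338)),.03))
print("cartons top",tri(t,T((489,560),(672,572),(665,676),(478,660)),s,S((460,165),(525,125),(445,37),(382,72))[0:1]*4))
print(plane(t,T((489,557),(672,572),(664,676),(478,657)),.125),plane(s,S((460,163),(382,74),(445,37),(525,126)),.125))
print("dish",plane(t,T((325,547)),.03),"jar",plane(t,T((80,634)),.12),plane(s,S((734,358)),.12))
print("candle",plane(t,[(528,240)],.11),"mug",plane(t,[(498,193)],.085))
E
python3 m.py
```

```text
cam [ 0.3872 -0.0021  1.2215] [1.0162 0.5554 1.3616]
case top tri [[ 0.4805 -0.1378  0.1102  0.0017]
 [ 0.4782 -0.2841  0.112   0.0017]
 [ 0.4457 -0.2849  0.1084  0.003 ]
 [ 0.4437 -0.1368  0.1081  0.0051]]
case top z.11 [[ 0.48   -0.1371  0.11  ]
 [ 0.4778 -0.2839  0.11  ]
 [ 0.4447 -0.2833  0.11  ]
 [ 0.4419 -0.1346  0.11  ]] [[ 0.4809 -0.1386  0.11  ]
 [ 0.4777 -0.2862  0.11  ]
 [ 0.4473 -0.2852  0.11  ]
 [ 0.4461 -0.1378  0.11  ]]
plate [[ 0.4558 -0.2101  0.112   0.0007]]
ledge roof front z.062 [[ 0.6585  0.2255  0.062 ]
 [ 0.6744 -0.2296  0.062 ]] [[ 0.6533  0.2278  0.05  ]
 [ 0.6701 -0.2317  0.05  ]] [[ 0.7734  0.2305  0.062 ]
 [ 0.7906 -0.2259  0.062 ]]
ledge tri R,L [[ 0.6739 -0.2284  0.0673  0.0024]] [[ 0.6719 -0.2306  0.062 ]
 [ 0.652   0.2268  0.062 ]]
div [[ 0.5661 -0.015   0.0317  0.0142]
 [ 0.561  -0.0172  0.027   0.0074]] [[ 0.6629 -0.0041  0.03  ]
 [ 0.6628 -0.016   0.03  ]
 [ 0.5599 -0.0097  0.03  ]
 [ 0.5614 -0.02    0.03  ]]
cartons top [[ 0.3862 -0.1142  0.1229  0.0016]
 [ 0.3465 -0.2286 -0.0005  0.1016]
 [ 0.2674 -0.2744 -0.136   0.0455]
 [ 0.3313 -0.131   0.0544  0.0587]]
[[ 0.3878 -0.1135  0.125 ]
 [ 0.3748 -0.2448  0.125 ]
 [ 0.3013 -0.2364  0.125 ]
 [ 0.3172 -0.1039  0.125 ]] [[ 0.3863 -0.1154  0.125 ]
 [ 0.3756 -0.2375  0.125 ]
 [ 0.3024 -0.2343  0.125 ]
 [ 0.3143 -0.1094  0.125 ]]
dish [[0.3977 0.0043 0.03  ]] jar [[0.3379 0.1793 0.12  ]] [[0.3387 0.18   0.12  ]]
candle [[ 0.4895 -0.5342  0.11  ]] mug [[ 0.6159 -0.4748  0.085 ]]
```

Lid panel faces the robot (cartons side) and the grey felt faces the ledge, so the case has to tip away from the robot (+x). Triangulated heights agree with the text: case top 0.110, cartons 0.123, roof ~0.064.

Results so far:
- **Case:** lid face at x≈0.443, centre y≈-0.211.
- **Ledge:** yaw ≈+0.036 rad, front middle at (0.664, 0).
- **Divider:** right side at y≈-0.018.

Next I go into the gap with the fingers open and the jaws along y, for a two-point push.

Request:
send_rows --rows '[16,-46,0,0,0,1,1,16,-46,0,0,0,1,1,16,-46,0,0,0,1,1,16,-46,0,0,0,1,1,16,-46,0,0,0,1,1,16,-46,0,0,0,1,1,16,-46,0,0,0,1,1,16,-46,0,0,0,1,1]'

```text
time: 1.2
tool_pos: [0.281, 0.1589, 0.2055]
ee_rot: [3.141, -0.0, 1.43]
wrist_force: [0.7, -0.2, -0.4]
width: 0.0942
```

Request:
send_rows --rows '[17,-46,0,0,0,1,1,17,-46,0,0,0,1,1,17,-46,0,0,0,1,1,17,-46,0,0,0,1,1,17,-46,0,0,0,1,1,17,-46,0,0,0,1,1,16,-47,0,0,0,1,1,16,-47,0,0,0,1,1]'

```text
time: 2.2
tool_pos: [0.4152, -0.2113, 0.2054]
ee_rot: [3.141, -0.0, 1.568]
wrist_force: [0.7, 0.6, 0.4]
width: 0.0944
```

Request:
send_rows --rows '[0,0,0,0,0,0,1,0,0,0,0,0,0,1,0,0,0,0,0,0,1,0,0,0,0,0,0,1,0,0,0,0,0,0,1,0,0,0,0,0,0,1,0,0,0,0,0,0,1,0,0,0,0,0,0,1]'

```text
time: 3.2
tool_pos: [0.415, -0.2097, 0.2055]
ee_rot: [3.142, -0.0, 1.568]
wrist_force: [-1.0, -0.6, -1.0]
width: 0.0936
```

```bash
python3 - <<'E'
from h import *
t=snapshot("top");s=snapshot("scene")
cv2.imwrite("pics/t1.png",t["color"][:,:,::-1]);crop(s,190,140,430,340,3,"s1.png")
print(get_obs())
E
```

```text
{'time': 3.3, 'joint_positions': array([-5.90070040e-01, -1.03762119e-01,  1.56034082e+00,  7.48705128e-05,
        1.68512781e+00, -2.15824450e+00]), 'qvel': array([ 7.35509161e-05,  3.78154936e-04, -3.68967572e-04,  2.01652507e-04,
        9.29288227e-04, -2.47861580e-04]), 'joint_torque': array([ 1.56101072e-02, -2.58150262e+01, -3.02349794e+01, -5.31397993e-02,
        5.48930489e-02,  9.09439700e-05]), 'tool_pos': array([ 0.41494787, -0.20972263,  0.20546814]), 'ee_rot': array([-3.14153911e+00, -1.25016130e-04,  1.56818300e+00]), 'wrist_force': array([ 0.48428451, -0.6690432 , -0.21279939]), 'wrist_torque': array([0.0114386 , 0.02221881, 0.01029676]), 'width': 0.09372799708804465}
```

View pics/s1.png

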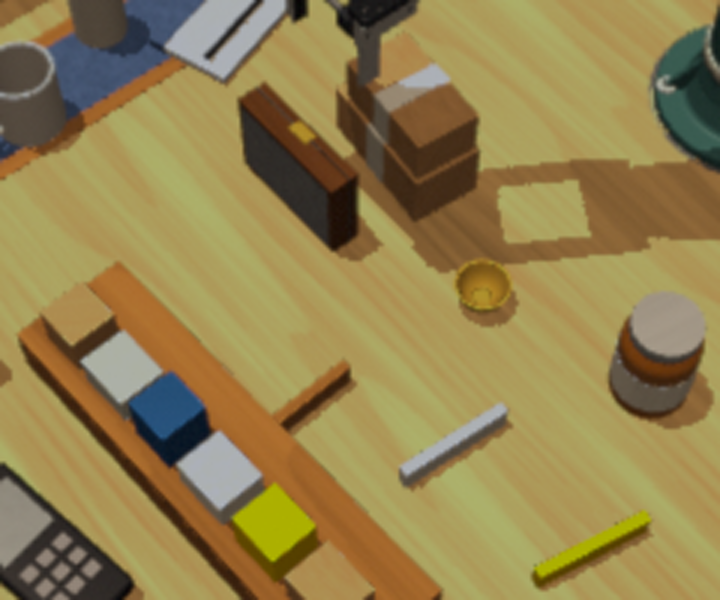

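Fingers hover over the gap behind the case, with a finger at crop (370,60). Force noise is about 1 N. I descend to z≈0.095 and then push slowly.

Request:
send_rows --rows '[0,0,-20,0,0,0,1,0,0,-20,0,0,0,1,0,0,-20,0,0,0,1,0,0,-20,0,0,0,1,0,0,-15,0,0,0,1,0,0,-10,0,0,0,1,0,0,-5,0,0,0,1,0,0,0,0,0,0,1]'

```text
time: 4.3
tool_pos: [0.415, -0.2097, 0.0956]
ee_rot: [3.142, -0.0, 1.568]
wrist_force: [-0.1, -0.5, 0.4]
width: 0.0938
```

Request:
send_rows --rows '[4,0,0,0,0,0,1,4,0,0,0,0,0,1,4,0,0,0,0,0,1,4,0,0,0,0,0,1,4,0,0,0,0,0,1,4,0,0,0,0,0,1,4,0,0,0,0,0,1,4,0,0,0,0,0,1]'

```text
time: 5.3
tool_pos: [0.4473, -0.2097, 0.0955]
ee_rot: [3.141, -0.0, 1.568]
wrist_force: [-1.2, 0.3, 0.4]
width: 0.094
```

```bash
python3 - <<'E'
from h import *
t=snapshot("top");s=snapshot("scene")
crop(s,190,140,430,340,3,"s2.png")
print(get_obs()["wrist_force"],get_obs()["tool_pos"])
E
```

```text
[ 0.37750024 -0.46712786 -0.44289335] [ 0.44739366 -0.20966843  0.09542937]
```

View pics/s2.png

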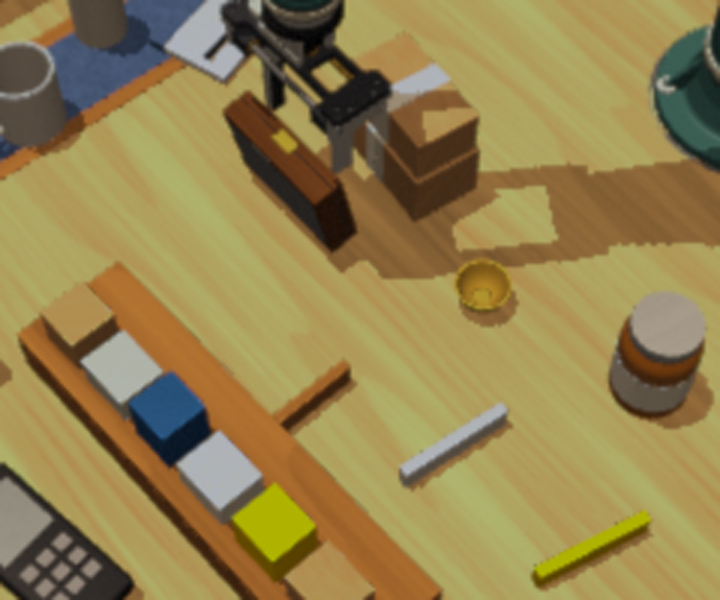

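The case is tilting about its far bottom edge: its top edge at crop (240,100)–(350,200) has moved towards the ledge. Push on.

Request:
send_rows --rows '[4,0,0,0,0,0,1,4,0,0,0,0,0,1,4,0,0,0,0,0,1,4,0,0,0,0,0,1,4,0,0,0,0,0,1,4,0,0,0,0,0,1,4,0,0,0,0,0,1,4,0,0,0,0,0,1]'

```text
time: 6.4
tool_pos: [0.4792, -0.2097, 0.0955]
ee_rot: [-3.142, -0.0, 1.568]
wrist_force: [1.0, 0.1, -0.1]
width: 0.0941
```

```bash
python3 - <<'E'
from h import *
t=snapshot("top");s=snapshot("scene")
crop(s,190,140,430,340,3,"s3.png")
print(get_obs()["wrist_force"],get_obs()["tool_pos"])
E
```

```text
[-0.13185503  0.00022726 -0.11536102] [ 0.47933513 -0.20968493  0.09549754]
```

View pics/s3.png

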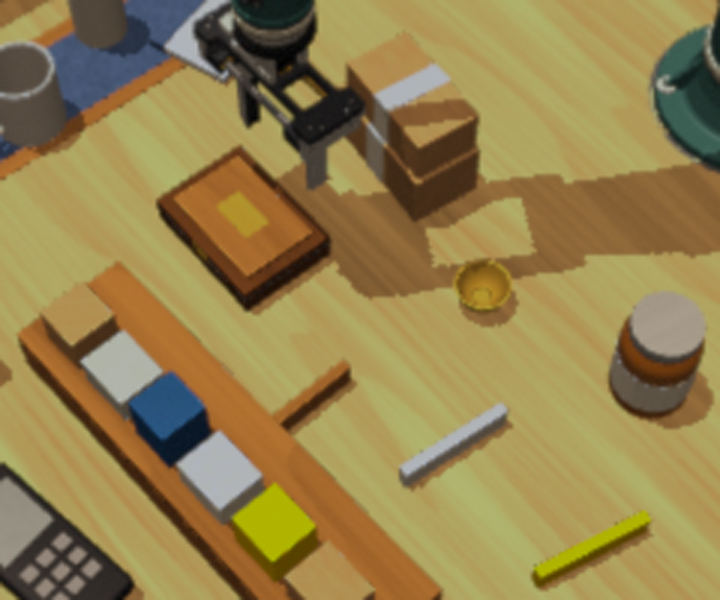

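The case lies lid up; its outline in the crop is (158,203),(240,150),(328,240),(247,295). I back off a little, then measure it.

```bash
python3 - <<'E'
from h import *
np.set_printoptions(precision=4,suppress=True)
t=snapshot("top");s=snapshot("scene")
crop(t,280,150,460,300,4,"t4.png")
print(plane(s,[(x/3+190-.35,y/3+140-.35) for x,y in [(158,203),(240,150),(328,238),(247,292)]],.04))
E
```

```text
[[ 0.5925 -0.278   0.04  ]
 [ 0.4876 -0.2779  0.04  ]
 [ 0.486  -0.1345  0.04  ]
 [ 0.5875 -0.136   0.04  ]]
```

View pics/t4.png

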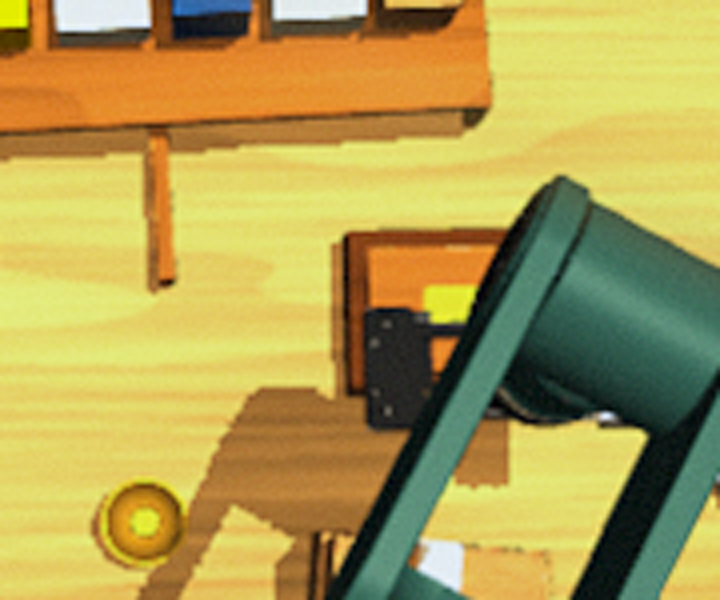

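Request:
send_rows --rows '[-10,0,0,0,0,1,1,-8,0,-5,0,0,1,1,0,2,-15,0,0,0.1,1,0,0,-15,0,0,0,1,0,0,-15,0,0,0,1,0,0,-15,0,0,0,1,0,0,-12,0,0,0,1,0,0,0,0,0,0,1]'

```text
time: 7.6
tool_pos: [0.4602, -0.2072, 0.0171]
ee_rot: [-3.139, -0.002, 1.605]
wrist_force: [0.1, -0.9, 0.3]
width: 0.094
```

Request:
send_rows --rows '[5,0,0,0,0,0,1,5,0,0,0,0,0,1,5,0,0,0,0,0,1,6,0,0,0,0,0,1,6,0,0,0,0,0,1,6,0,0,0,0,0,1,6,0,0,0,0,0,1,6,0,0,0,0,0,1]'

```text
time: 8.6
tool_pos: [0.5063, -0.2075, 0.0185]
ee_rot: [-3.141, -0.0, 1.605]
wrist_force: [-5.5, 0.1, 4.1]
width: 0.0941
```

Request:
send_rows --rows '[6,0,0,0,0,0,1,6,0,0,0,0,0,1,5,0,0,0,0,0,1,4,0,0,0,0,0,1,3,0,0,0,0,0,1,2,0,0,0,0,0,1,0,0,0,0,0,0,1,0,0,0,0,0,0,1]'

```text
time: 9.6
tool_pos: [0.5324, -0.2077, 0.0185]
ee_rot: [3.141, -0.0, 1.605]
wrist_force: [-2.1, -0.4, 3.3]
width: 0.0939
```

```bash
python3 - <<'E'
from h import *
t=snapshot("top");s=snapshot("scene")
crop(s,190,140,430,340,3.3,"s5.png");crop(t,280,150,460,300,4,"t5.png")
E
```

```text
(no output)
```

View pics/s5.png

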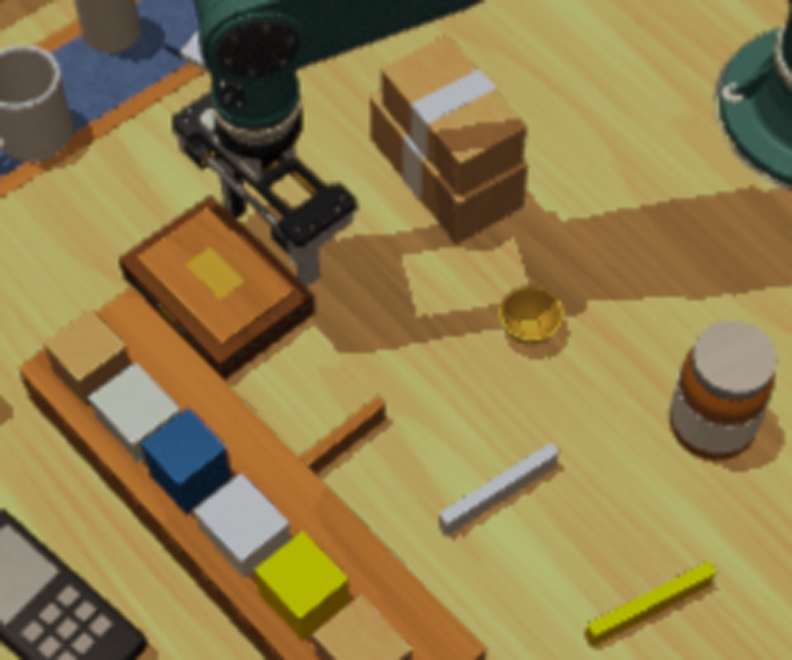

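View pics/t5.png

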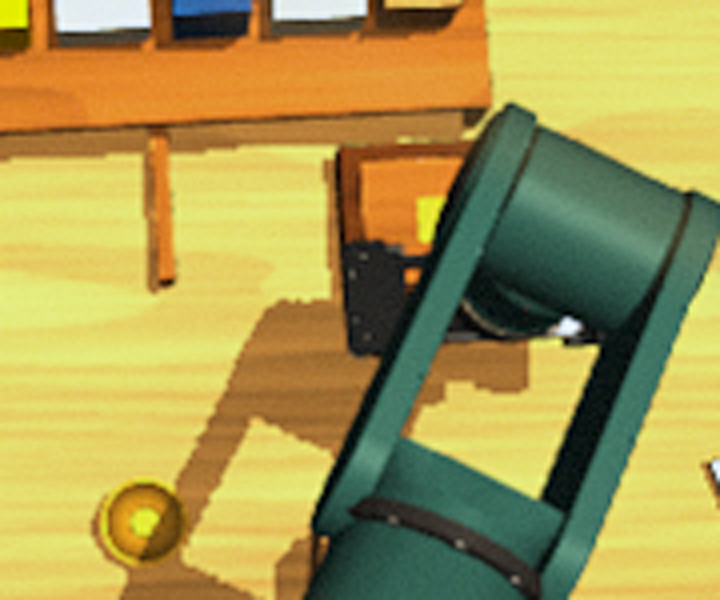

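Two-point push worked: the case sits just in front of the ledge, its left end clear of the divider, far edge around x 0.65. Next I lift, turn the jaws along x, and go to its right end.

Request:
send_rows --rows '[-8,0,5,0,0,0,1,-4,0,35,0,0,0,1,0,0,50,0,0,-10,0.5,12,-17,10,0,0,-10,0.5,12,-17,0,0,0,-10,0.5,12,-17,0,0,0,-10,0.5,12,-17,0,0,0,-10,0.5,12,-17,0,0,0,-10,0.5]'

```text
time: 10.7
tool_pos: [0.5807, -0.2932, 0.1188]
ee_rot: [3.14, -0.001, 0.552]
wrist_force: [-0.5, -0.8, -0.3]
width: 0.0469
```

Request:
send_rows --rows '[12,-18,0,0,0,-10,0.5,0,0,0,0,0,-10,0.5,0,0,0,0,0,-10,0.5,0,0,-25,0,0,0,0.5,0,0,-25,0,0,0,0.5,0,0,0,0,0,0,0.5,0,0,0,0,0,0,0.5,0,0,0,0,0,0,0.5]'

```text
time: 11.7
tool_pos: [0.5929, -0.3112, 0.0705]
ee_rot: [3.14, -0.003, 0.034]
wrist_force: [0.2, -0.1, -0.4]
width: 0.047
```

```bash
python3 - <<'E'
from h import *
t=snapshot("top");s=snapshot("scene")
crop(s,190,140,430,340,3.3,"s6.png");crop(t,280,150,460,300,4,"t6.png")
E
```

```text
(no output)
```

View pics/s6.png

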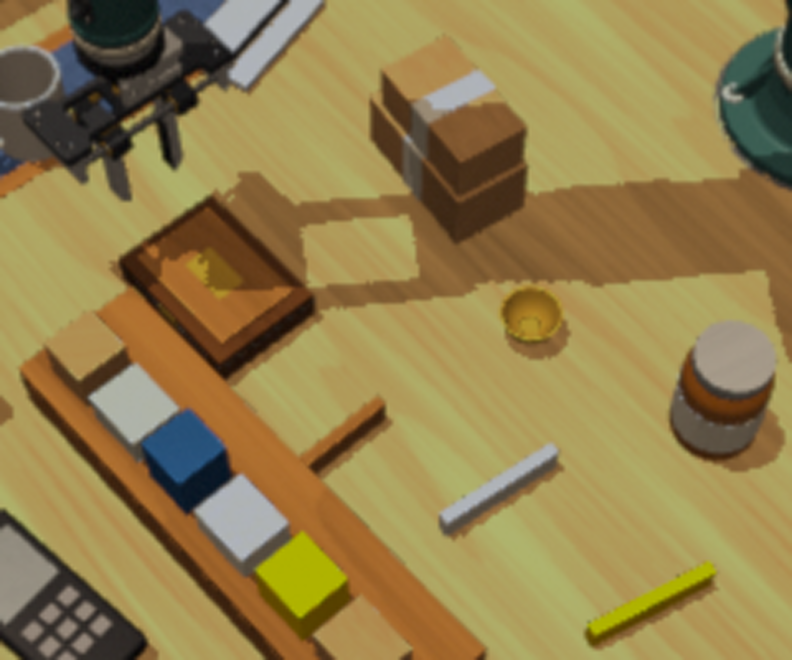

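View pics/t6.png

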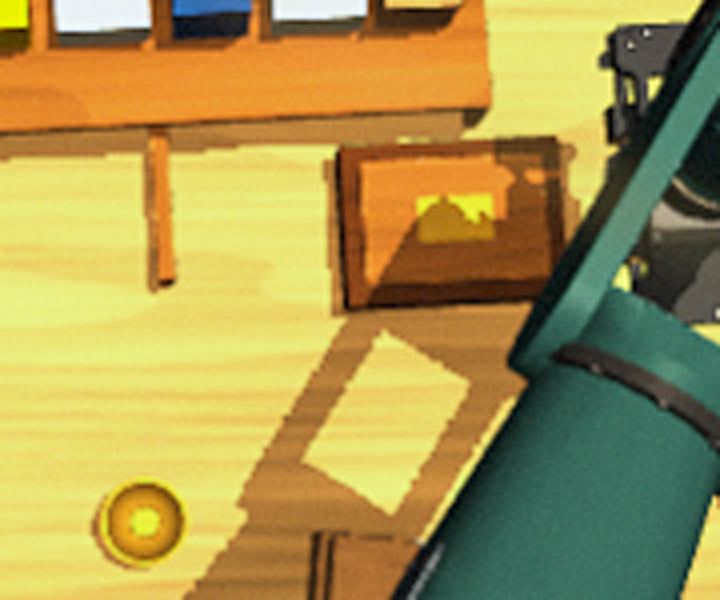

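The case is square to the ledge; its top corners in the top crop are (341,150),(553,138),(345,308). The fingers are clear of its right end. I lower and push +y towards the divider.

Request:
send_rows --rows '[0,0,-18,0,0,0,0.5,0,0,-18,0,0,0,0.5,0,0,-16,0,0,0,0.5,0,5,0,0,0,0,0.5,0,6,0,0,0,0,0.5,0,6,0,0,0,0,0.5,0,6,0,0,0,0,0.5,0,8,0,0,0,0,0.5]'

```text
time: 12.8
tool_pos: [0.5925, -0.2805, 0.0176]
ee_rot: [3.139, -0.002, 0.034]
wrist_force: [-0.6, -2.9, 1.7]
width: 0.0468
```

Request:
send_rows --rows '[-0.5,8,0,0,0,0,0.5,0,8,0,0,0,0,0.5,-0.5,8,0,0,0,0,0.5,0,8,0,0,0,0,0.5,-0.5,8,0,0,0,0,0.5,0,8,0,0,0,0,0.5,-0.5,8,0,0,0,0,0.5,0,8,0,0,0,0,0.5]'

```text
time: 13.8
tool_pos: [0.5898, -0.2152, 0.0165]
ee_rot: [3.142, 0.0, 0.034]
wrist_force: [0.4, -4.4, 3.3]
width: 0.0472
```

Request:
send_rows --rows '[-0.5,5,0,0,0,0,0.5,0,5,0,0,0,0,0.5,-0.5,5,0,0,0,0,0.5,0,5,0,0,0,0,0.5,0,2,0,0,0,0,0.5,0,1,0,0,0,0,0.5,0,0,0,0,0,0,0.5,0,0,0,0,0,0,0.5]'

```text
time: 14.8
tool_pos: [0.5888, -0.1924, 0.0162]
ee_rot: [-3.141, 0.0, 0.034]
wrist_force: [-0.0, -2.2, 2.7]
width: 0.0474
```

```bash
python3 - <<'E'
from h import *
t=snapshot("top");s=snapshot("scene")
crop(s,220,200,320,290,7,"s7.png");crop(t,280,150,460,300,4,"t7.png")
E
```

```text
(no output)
```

View pics/s7.png

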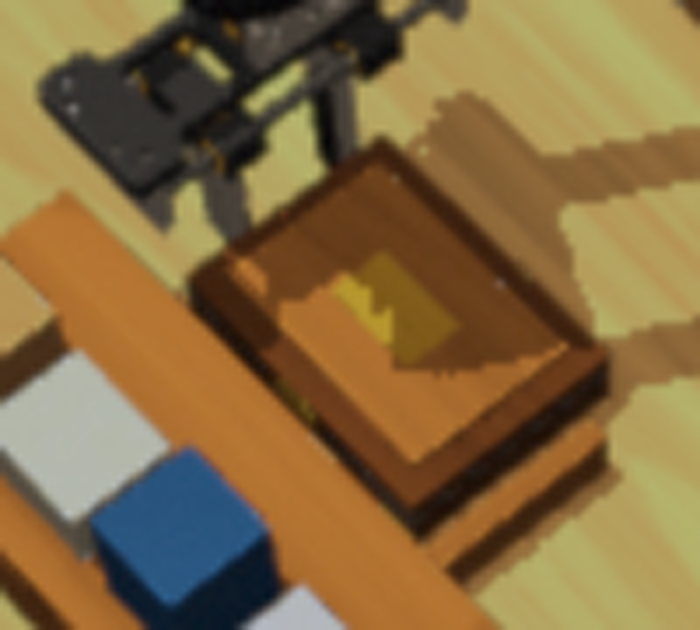

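View pics/t7.png

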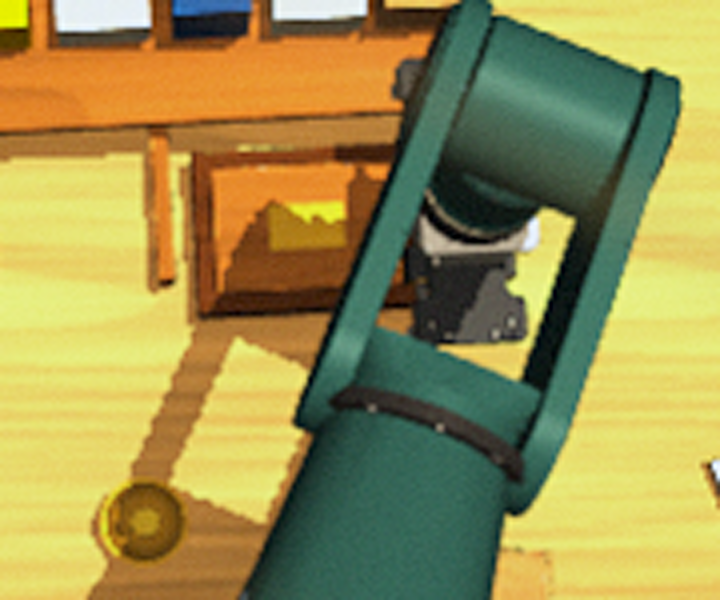

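The gap to the divider is about 12–15 mm (top crop columns 172–192). Slow approach.

Request:
send_rows --rows '[0,1.5,0,0,0,0,0.5,0,1.5,0,0,0,0,0.5,0,1.5,0,0,0,0,0.5,0,1.5,0,0,0,0,0.5,0,1.5,0,0,0,0,0.5,0,1,0,0,0,0,0.5,0,1,0,0,0,0,0.5,0,1,0,0,0,0,0.5]'

```text
time: 15.9
tool_pos: [0.5888, -0.1819, 0.0163]
ee_rot: [-3.141, 0.0, 0.034]
wrist_force: [0.1, -3.0, 0.9]
width: 0.0469
```

Request:
send_rows --rows '[0,0.5,0,0,0,0,0.5,0,0.5,0,0,0,0,0.5,0,0.5,0,0,0,0,0.5,0,0.5,0,0,0,0,0.5,0,0,0,0,0,0,0.5,0,0,0,0,0,0,0.5,0,0,0,0,0,0,0.5,0,0,0,0,0,0,0.5]'

```text
time: 16.9
tool_pos: [0.5889, -0.1799, 0.0164]
ee_rot: [-3.141, 0.0, 0.034]
wrist_force: [0.3, -0.0, -0.3]
width: 0.047
```

Request:
send_rows --rows '[0,0.5,0,0,0,0,0.5,0,0.5,0,0,0,0,0.5,0,0.5,0,0,0,0,0.5,0,0.5,0,0,0,0,0.5,0,0,0,0,0,0,0.5,0,0,0,0,0,0,0.5,0,0,0,0,0,0,0.5,0,0,0,0,0,0,0.5]'

```text
time: 17.9
tool_pos: [0.589, -0.1783, 0.0165]
ee_rot: [3.141, -0.0, 0.034]
wrist_force: [-0.6, -3.5, -1.5]
width: 0.0469
```

```bash
python3 - <<'E'
from h import *
t=snapshot("top");s=snapshot("scene")
crop(s,220,200,320,290,7,"s8.png");crop(t,300,170,400,250,7,"t8.png")
E
```

```text
(no output)
```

View pics/s8.png

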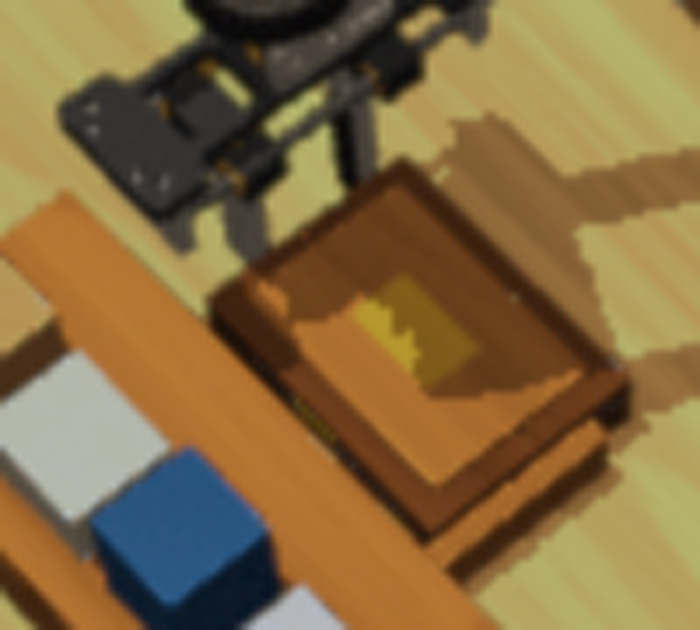

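View pics/t8.png

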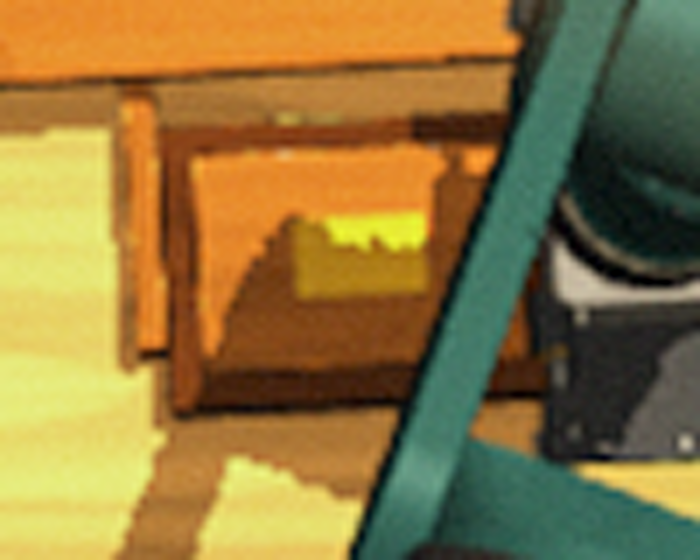

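Almost touching: the tip is slightly behind its command. Nudge more and watch the force.

Request:
send_rows --rows '[0,0.5,0,0,0,0,0.5,0,0.5,0,0,0,0,0.5,0,0,0,0,0,0,0.5,0,0,0,0,0,0,0.5,0,0,0,0,0,0,0.5,0,0,0,0,0,0,0.5,0,0,0,0,0,0,0.5,0,0,0,0,0,0,0.5]'

```text
time: 19.0
tool_pos: [0.5891, -0.1783, 0.0167]
ee_rot: [3.14, -0.001, 0.034]
wrist_force: [0.1, -5.2, -1.1]
width: 0.0472
```

Request:
send_rows --rows '[0,0.5,0,0,0,0,0.5,0,0.5,0,0,0,0,0.5,0,0,0,0,0,0,0.5,0,0,0,0,0,0,0.5,0,0,0,0,0,0,0.5,0,0,0,0,0,0,0.5,0,0,0,0,0,0,0.5,0,0,0,0,0,0,0.5]'

```text
time: 20.0
tool_pos: [0.5892, -0.1782, 0.017]
ee_rot: [3.138, -0.001, 0.034]
wrist_force: [0.4, -6.6, -1.5]
width: 0.0471
```

Force rises while the tip stands still at y = -0.1782, so the case end is against the divider, whose side is at y≈-0.020 (the vision gave -0.019). I back off, turn the jaws along the ledge again and go behind the near long side.

Request:
send_rows --rows '[0,-8,0,0,0,0,0.5,0,-6,20,0,0,0,0.5,0,0,50,0,0,0,0.5,0,0,30,0,0,10,1,-12,16,0,0,0,10,1,-12,16,0,0,0,10,1,-12,16,0,0,0,10,1,-12,16,0,0,0,10,1]'

```text
time: 21.0
tool_pos: [0.5406, -0.1245, 0.1167]
ee_rot: [-3.14, -0.002, 0.913]
wrist_force: [0.9, -0.6, 0.6]
width: 0.0926
```

Request:
send_rows --rows '[-12,16,0,0,0,10,1,-12,15,0,0,0,10,1,0,0,0,0,0,10,1,0,0,0,0,0,10,1,0,0,-20,0,0,0,1,0,0,-20,0,0,0,1,0,0,0,0,0,0,1,0,0,0,0,0,0,1]'

```text
time: 22.0
tool_pos: [0.5174, -0.0948, 0.0773]
ee_rot: [3.141, -0.001, 1.605]
wrist_force: [0.8, 0.3, 0.3]
width: 0.094
```

```bash
python3 - <<'E'
from h import *
t=snapshot("top");s=snapshot("scene")
crop(s,220,180,340,290,6,"s9.png");crop(t,280,150,400,250,6,"t9.png")
print(get_obs()["tool_pos"],get_obs()["ee_rot"])
E
```

```text
[ 0.51776041 -0.09515992  0.07778655] [3.13948958e+00 9.33440804e-05 1.60502085e+00]
```

View pics/s9.png

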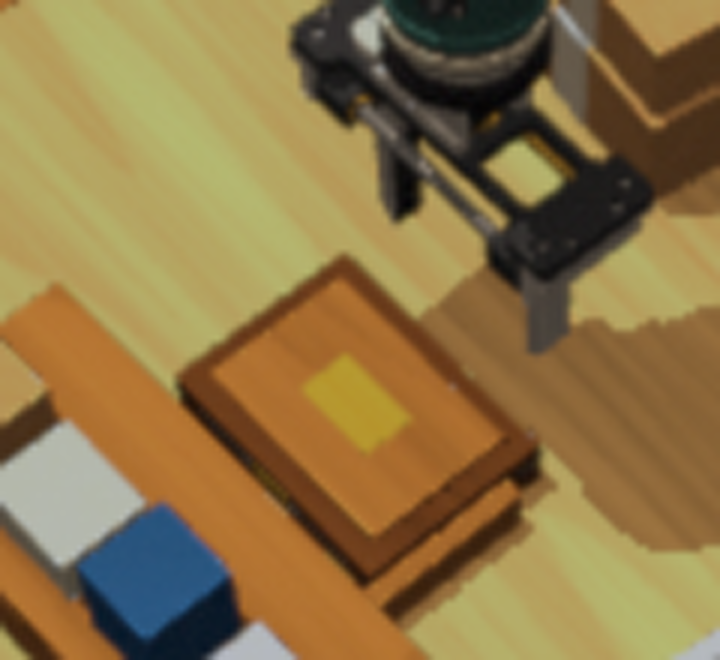

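View pics/t9.png

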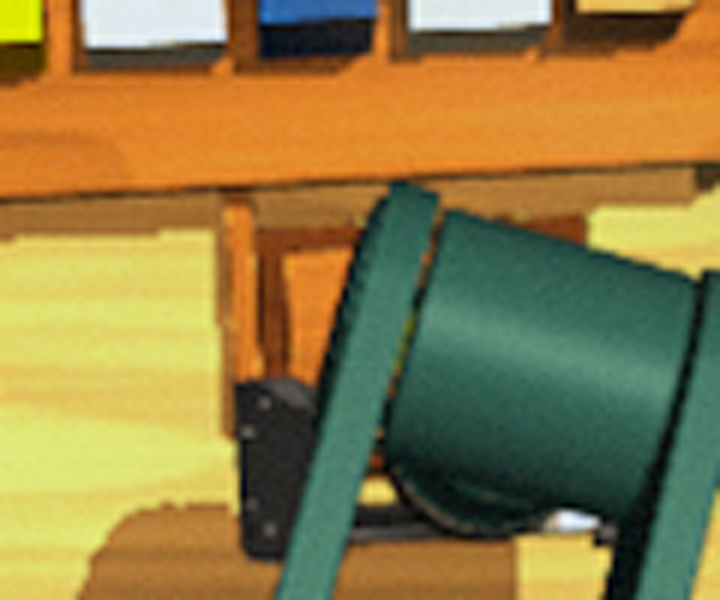

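The case is snug to the divider and square; the fingers hang behind its near side. I lower, then push in along the ledge's x.

Request:
send_rows --rows '[0,0,-20,0,0,0,1,0,0,-20,0,0,0,1,0,0,-20,0,0,0,1,4,0,0,0,0,0,1,5,0,0,0,0,0,1,5,0,0,0,0,0,1,5,0,0,0,0,0,1,5,0.5,0,0,0,0,1]'

```text
time: 23.1
tool_pos: [0.541, -0.0949, 0.017]
ee_rot: [-3.141, 0.0, 1.605]
wrist_force: [-6.2, -0.1, 3.1]
width: 0.0938
```

Request:
send_rows --rows '[4,0,0,0,0,0,1,4,0.5,0,0,0,0,1,4,0,0,0,0,0,1,4,0.5,0,0,0,0,1,4,0,0,0,0,0,1,4,0.5,0,0,0,0,1,3,0,0,0,0,0,1,2,0,0,0,0,0,1]'

```text
time: 24.1
tool_pos: [0.5696, -0.0936, 0.0164]
ee_rot: [-3.14, 0.001, 1.605]
wrist_force: [-5.8, -1.5, 3.7]
width: 0.094
```

Request:
send_rows --rows '[1,0,0,0,0,0,1,1,0,0,0,0,0,1,1,0,0,0,0,0,1,1,0,0,0,0,0,1,1,0,0,0,0,0,1,1,0,0,0,0,0,1,1,0,0,0,0,0,1,1,0.5,0,0,0,0,1]'

```text
time: 25.1
tool_pos: [0.5776, -0.0933, 0.0163]
ee_rot: [-3.14, 0.001, 1.605]
wrist_force: [-5.7, -2.4, 3.5]
width: 0.0939
```

```bash
python3 - <<'E'
from h import *
t=snapshot("top");s=snapshot("scene")
crop(s,220,180,340,290,6,"s10.png")
print(get_obs()["tool_pos"],get_obs()["wrist_force"])
E
```

```text
[ 0.57774149 -0.09330727  0.0163348 ] [-4.70987444 -2.60515532  2.89269052]
```

View pics/s10.png

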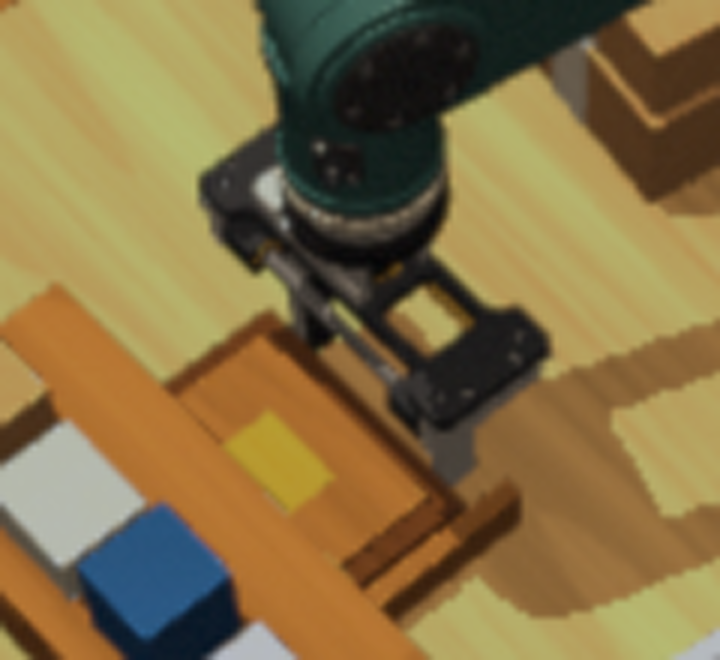

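It slides in along the divider with its far edge under the roof, at about 5.8 N sliding force. Now feel for the stop.

Request:
send_rows --rows '[1,0,0,0,0,0,1,1,0,0,0,0,0,1,1,0,0,0,0,0,1,1,0,0,0,0,0,1,1,0,0,0,0,0,1,1,0,0,0,0,0,1,1,0,0,0,0,0,1,1,0.3,0,0,0,0,1]'

```text
time: 26.2
tool_pos: [0.5856, -0.0929, 0.0163]
ee_rot: [-3.14, 0.001, 1.605]
wrist_force: [-4.1, -2.0, 2.6]
width: 0.0939
```

Request:
send_rows --rows '[1,0,0,0,0,0,1,1,0,0,0,0,0,1,1,0,0,0,0,0,1,1,0,0,0,0,0,1,1,0.2,0,0,0,0,1,0,0,0,0,0,0,1,0,0,0,0,0,0,1,0,0,0,0,0,0,1]'

```text
time: 27.2
tool_pos: [0.5908, -0.0927, 0.0163]
ee_rot: [-3.141, 0.001, 1.605]
wrist_force: [-5.1, -2.8, 2.9]
width: 0.094
```

Request:
send_rows --rows '[0.8,0,0,0,0,0,1,0.8,0,0,0,0,0,1,0.8,0,0,0,0,0,1,0.8,0,0,0,0,0,1,0.8,0,0,0,0,0,1,0.8,0,0,0,0,0,1,0.8,0,0,0,0,0,1,0.8,0.2,0,0,0,0,1]'

```text
time: 28.2
tool_pos: [0.597, -0.0925, 0.0163]
ee_rot: [-3.141, 0.001, 1.605]
wrist_force: [-6.2, -2.4, 2.7]
width: 0.094
```

Request:
send_rows --rows '[0.5,0,0,0,0,0,1,0.5,0,0,0,0,0,1,0.5,0,0,0,0,0,1,0.5,0,0,0,0,0,1,0.5,0,0,0,0,0,1,0.5,0,0,0,0,0,1,0.5,0,0,0,0,0,1,0.5,0.2,0,0,0,0,1]'

```text
time: 29.2
tool_pos: [0.601, -0.0923, 0.0162]
ee_rot: [-3.141, 0.001, 1.605]
wrist_force: [-4.7, -3.3, 2.1]
width: 0.094
```

Request:
send_rows --rows '[0.6,0,0,0,0,0,1,0.6,0,0,0,0,0,1,0.6,0,0,0,0,0,1,0.6,0,0,0,0,0,1,0.6,0,0,0,0,0,1,0.6,0,0,0,0,0,1,0.6,0,0,0,0,0,1,0.6,0,0,0,0,0,1]'

```text
time: 30.2
tool_pos: [0.6048, -0.0921, 0.0163]
ee_rot: [-3.138, 0.0, 1.605]
wrist_force: [-7.2, -2.1, 4.9]
width: 0.0942
```

Request:
send_rows --rows '[0.5,0,0,0,0,0,1,0.5,0,0,0,0,0,1,0.5,0,0,0,0,0,1,0.5,0,0,0,0,0,1,0.5,0,0,0,0,0,1,0.5,0,0,0,0,0,1,0.5,0,0,0,0,0,1,0.5,0,0,0,0,0,1]'

```text
time: 31.2
tool_pos: [0.6075, -0.092, 0.0162]
ee_rot: [-3.135, 0.0, 1.605]
wrist_force: [-11.0, -1.0, 7.0]
width: 0.0937
```

The force climbed to 11 N, about 5–6 N above sliding, and the tip lagged. The far edge is then about 58 mm in, inside the 30–70 mm range, so this is the stop. I ease back slowly.

Request:
send_rows --rows '[-0.5,0,0,0,0,0,1,-0.5,0,0,0,0,0,1,-0.5,0,0,0,0,0,1,-0.5,0,0,0,0,0,1,-0.5,0,0,0,0,0,1,-0.5,0,0,0,0,0,1,-0.5,0,0,0,0,0,1,-0.5,0,0,0,0,0,1]'

```text
time: 32.2
tool_pos: [0.6066, -0.0916, 0.0163]
ee_rot: [3.141, -0.0, 1.605]
wrist_force: [-1.5, -1.5, -0.5]
width: 0.0941
```

Request:
send_rows --rows '[-1,0,0,0,0,0,1,-1,0,0,0,0,0,1,-1,0,0,0,0,0,1,-1,0,0,0,0,0,1,-1,0,0,0,0,0,1,-1,0,0,0,0,0,1,-1,0,0,0,0,0,1,-1,0,0,0,0,0,1]'

```text
time: 33.2
tool_pos: [0.5981, -0.0918, 0.0165]
ee_rot: [3.142, -0.0, 1.605]
wrist_force: [-0.2, 0.6, 0.8]
width: 0.0941
```

```bash
python3 - <<'E'
from h import *
t=snapshot("top");s=snapshot("scene")
crop(s,220,180,340,290,6,"s11.png");crop(t,290,170,400,250,7,"t11.png")
print(get_obs()["tool_pos"],get_obs()["wrist_force"])
E
```

```text
[ 0.59803224 -0.09178066  0.01649642] [-0.8472539   0.55215942  0.08654016]
```

View pics/s11.png

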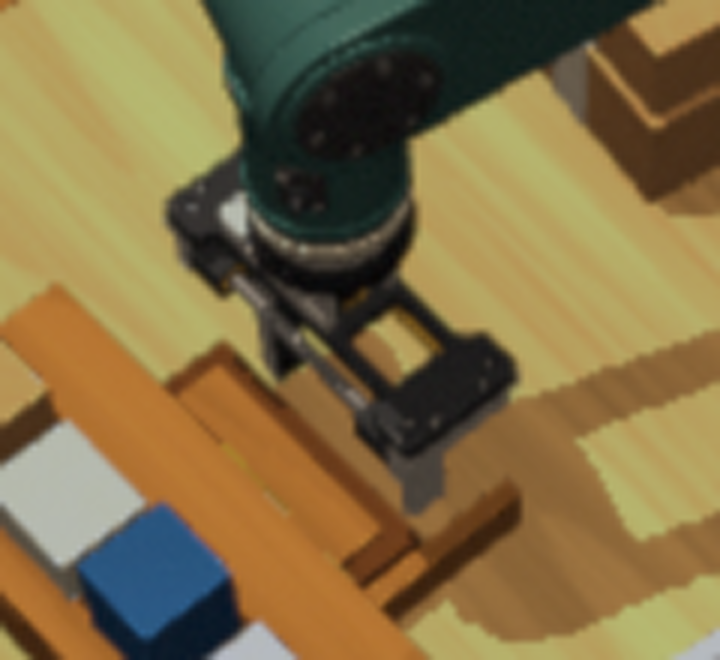

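Released. I retreat and look from both cameras at squareness and snugness.

Request:
send_rows --rows '[-10,0,0,0,0,0,1,-15,0,20,0,0,0,1,-10,0,40,0,0,0,1,0,-20,50,0,0,0,1,-20,-50,20,0,0,0,1,-30,-50,0,0,0,0,1,-30,-50,0,0,0,0,1,-20,-40,0,0,0,0,1]'

```text
time: 34.3
tool_pos: [0.4612, -0.3032, 0.1467]
ee_rot: [-3.142, 0.0, 1.604]
wrist_force: [0.7, 0.4, -0.1]
width: 0.094
```

```bash
python3 - <<'E'
from h import *
t=snapshot("top");s=snapshot("scene")
crop(s,220,180,340,290,6,"s12.png");crop(t,290,150,400,230,7,"t12.png");crop(t,100,100,620,400,1.5,"t12w.png")
E
```

```text
(no output)
```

View pics/s12.png

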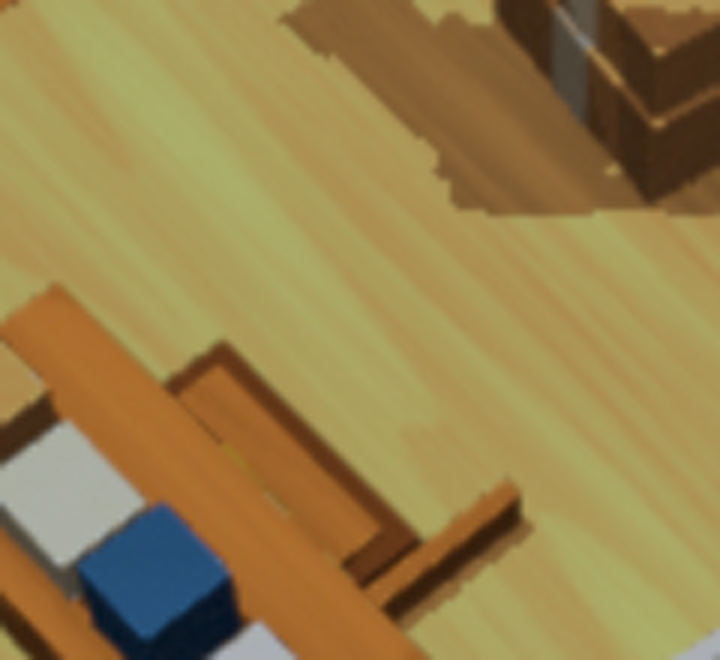

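View pics/t12.png

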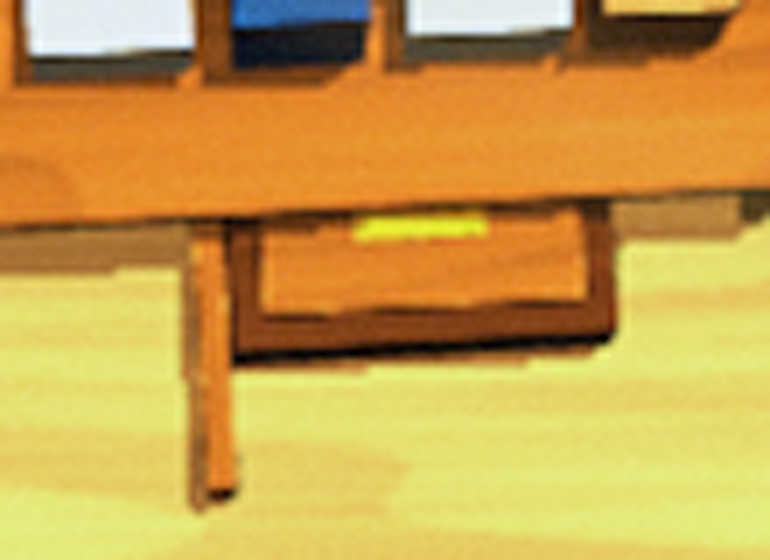

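View pics/t12w.png

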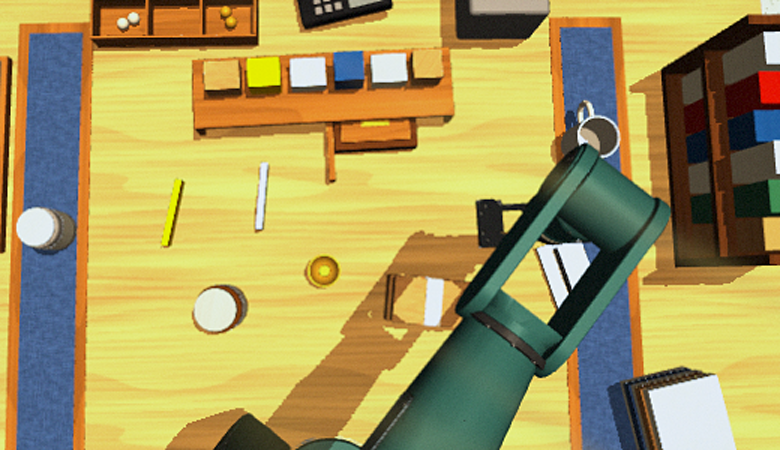

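```bash
python3 - <<'E'
from h import *
np.set_printoptions(precision=4,suppress=True)
t=snapshot("top");s=snapshot("scene")
T=lambda p:[(x/7+290-.43,y/7+150-.43) for x,y in p]
S=lambda p:[(x/6+220-.42,y/6+180-.42) for x,y in p]
print(tri(t,T([(236,345),(613,325)]),s,S([(418,540),(225,343)])))
a=plane(t,T([(236,345),(613,325)]),.04);b=plane(s,S([(418,540),(225,343)]),.04)
for p in(a,b):print(p, "yaw",-(p[0]-p[1])[0]/(p[0]-p[1])[1])
print("div R",plane(t,T([(229,225),(236,490)]),.03))
E
```

```text
[[ 0.6151 -0.0201  0.0362  0.0004]
 [ 0.6207 -0.165   0.0393  0.0002]]
[[ 0.6145 -0.0202  0.04  ]
 [ 0.6205 -0.1648  0.04  ]] yaw 0.0412974428904578
[[ 0.6161 -0.0183  0.04  ]
 [ 0.6209 -0.1647  0.04  ]] yaw 0.033170496773035574
div R [[ 0.6636 -0.0184  0.03  ]
 [ 0.56   -0.0195  0.03  ]]
```

```bash
python3 -c "
from bench import *
print(close_job())"
```

```text
the job is handed in; nothing more can be done
None
```

The case now lies lid up, end against the divider and pushed in against the sprung stop, and I handed the job in at about 35 s of the 67 s. The hand-in gives no verdict.

I tipped it with a slow two-finger push near the top of the lid. Then I slid it towards the ledge, pushed its end up to the divider's right side, and slid it in along the divider until I felt the stop.

**What the last checks showed:**
- **Lid up:** the two views put the near corners of its top at 36 and 39 mm, against the 40 mm thickness.
- **Square:** the case's yaw measures 0.033 to 0.041 rad against the ledge's 0.036, well inside the 0.06 limit.
- **Divider:** its end is at y ≈ -0.018 to -0.020 and the divider's side at about -0.019, so they touch to within roughly 2 mm.
- **Stop:** the push force rose from about 5 N to 11 N with the tip lagging, and the far edge is about 58 mm in, inside the 30 to 70 mm range. After I eased off, the case did not visibly spring back.
- **Other goods:** in the last pictures the jar, dish, tin and mug looked unmoved; I did not measure them. The arm hid the candle, but the arm passed nowhere near it.

**Less certain:**
- Force readings have about 1 N of noise. Contact with the stop after release is therefore inferred from the force rise and the case staying put, not measured.
- The vision put the near edge about 2 mm further in than the fingers' furthest point, which is within the calibration error.

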